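Lock the jar tray's retaining bar with its drop pin

ROBOT

A 7-joint arm with a two-finger parallel gripper is mounted at the origin on the work surface. World frame = base frame: x ahead of the robot, y to its left, z up, the work surface at z = 0. Lengths are in m, angles in rad, forces in N, time in s.
With the tool pointing down it reaches from about 0.425 to 0.825 m from the base axis. Payload 3.6 kg.
Tool frame: the origin (TCP) lies on the centre line of the jaws, within the pads' length; the fingertips stand ahead of it and the grasp point (between the pads) is the TCP (env.tip_extent is the y of the fingertips in the tool frame, in m); y points along the fingers, x is the direction in which the jaws open and shut, and the axes are right-handed (so a half turn about y gives the same grasp; the last joint's range is limited). The gripper opens to 93 mm and grips with 3 to 60 N. Pads are 15 mm wide; open, the fingers measure 128 mm over their backs; the gripper's body (75 mm by 188 mm) begins 65 mm behind the grasp point.
Start: joints at [-1.171, 0.615, -0.013, 1.423, 0.008, 1.103, -0.04], TCP at [0.269, 0.592, 0.238] pointing down, gripper open.
Joint ranges: [-3.12, 3.12], [-0.3, 2.06], [-1.34, 1.32], [0.26, 2.42], [-1.36, 4.5], [0.01, 1.98], [-2.84, 2.84]. Speed limits (rad/s): [2.79, 2.79, 3.14, 3.14, 3.14, 3.14, 3.14].

INTERFACE

Orientations are given as a unit quaternion [w, x, y, z].
In Python, from plant import env gives the robot as it stands.
- The arm moves only by the tool carry_out, never from a script. Its argument "increments" is a list of rows, each a list of 7 numbers: the shift along the world's x, y, z in m, then the turn, a rotation vector about the world's x, y, z in degrees, then the finger opening in m, from 0 to 0.093. In form: [[dx, dy, dz, wx, wy, wz, fingers], ...]. A call has 1 to 20 rows; each row shifts and turns the commanded pose from where the row before left it; what a row does not reach is not made up. A row lasts 1/8 s, in which the tool goes at most 62.5 mm and 10.7 degrees, less where a joint would pass 70% of its speed; a pose out of reach is approached as far as the arm can. A call is refused whole if a number of a shift passes 0.0625 or a number of a turn 10.7, either way. A call with a gripper value outside its range is refused whole. The fingers move at their own pace and stop on an object; "grip_force" is the grip in N (left out, the last holds). Time passes only in rows, so rows that do not move let the fingers close. It gives the time, the measured TCP pose, the force and the opening at its end, in the units of the state.
- env.get_state(): the state, without advancing time (a new reading comes with each control period).
- env.camera(name): name is "scene" or "top"; returns a dict with "color" (420x560x3 uint8, blue, green, red), "intrinsics" (3x3 intrinsics, pixels), "distortion" ([k1, k2, p1, p2, k3] as OpenCV has them; the pictures are not rectified), "pose" (4x4, takes a point from camera to world coordinates). Camera axes: x right, y down, z forward; pixel columns grow to the right and rows downward; lengths in m; the calibration is good to about 2 mm. A picture is of the moment at which its call begins. There is no depth.
- env.sign_off(): hands the job in, once; it reports no verdict.
The state is a dict: "time_s": time; "joints": joint angles; "dq": joint speeds; "effort": joint torques, N m; "eef_pos": TCP position; "ee_rot": TCP orientation; "contact_force": force on the tool from outside, world axes, zero at the start; "wrist_torque": the same for the moment, N m; "opening": finger opening in m.
Only numpy, scipy, OpenCV 4.12 (cv2) and the standard library are available. Lean on these libraries where they do the work, as an engineer would, in place of code of your own. Each camera call takes 0.05 s, during which the arm holds its last target. There are 200 camera calls.

TASK

Secure the spice jars before the holiday caravan is moved: swing the aluminium retaining bar shut across the front of the jar tray, all the way to its stop, so that its ring stands over the tray's ring. Then take the long pin with the red knob out of the wooden block, thread it down through both rings until it is fully home, and let go of it. Leave the short pin with the blue knob in its hole.

Things in the scene. Friction and masses are not known exactly. Their poses are not given: they have to be found in the camera images.
- rack: Jar tray, fixed to the worktop: board 220 x 270 x 12 mm with three loose jars (92 mm high over the worktop), a guard rail 49 mm high at back and sides, a hinge post and a fixed dark steel ring at its front (-x). Origin on the worktop; z up, -x is the front, towards the robot. In its frame the bar's hinge axis stands at (-100, +110) mm, the fixed ring at (-100, -110) mm.
- bar (a joint): Angle in rad of the aluminium retaining bar about its upright hinge: 0 = shut against its stop, with the two rings in line; it grows as the bar's free end swings out to the front (towards the robot), at most 1.0. The bar stays where it is left; it takes about 2 N at the handle to swing it.
- bar_hinge (a point): Point on the bar's upright hinge axis, 87 mm above the worktop (top of the bar). The axes turn with the bar: its -y runs along the bar to the free end. Seen from above, the bar shuts counterclockwise.
- bar_handle (a point): Centre of the top of the black upright handle post on the bar: 18 mm diameter, 58 mm high, its top 145 mm above the worktop, 140 mm from the hinge axis. Pinch it or push it from above.
- upper_ring (a point): Centre of the mouth of the aluminium ring at the bar's free end, 220 mm from the hinge axis and 104 mm above the worktop. A funnel, 40 mm wide inside at the mouth (52 mm outside), narrows over 12 mm to a through hole of 22 mm; the ring's underside is 72 mm above the worktop.
- lower_ring (a point): Centre of the underside of the tray's fixed dark steel ring: hole 22 mm, outside 34 mm, from 48 to 68 mm above the worktop, open below. With the bar shut it is right under the upper ring.
- pin_red: The long pin, the right one: steel shank 14 mm thick, 70 mm long, its last 14 mm tapering to 6 mm; then a collar 32 mm wide, 6 mm thick, and a red round knob 26 mm wide, 42 mm high (120 g). Origin at the point, z up to the knob. It stands upright in the block, hung by its collar, point 70 mm below the block's top. Fully home, its collar rests in the funnel, the point about 29 mm above the worktop.
- pin_blue: The short pin, the wrong one, to be left alone: like the red one but with a shank of only 28 mm and a blue knob. It stands in the other hole of the block. Origin at its point, z up.
- block: Wooden block fixed to the worktop, 70 x 180 x 75 mm high, with two upright 19 mm through holes 100 mm apart, at y = +50 and -50 mm in its frame. Either pin may stand in either hole. Origin at the centre of its underside.

How it is judged:
By the outcome, as a careful person would: the job done as asked, in the order asked, and still so for the second after the job is handed in, with the robot touching nothing.
It also fails if it takes over 54 s, if anything falls off the work surface, if the arm or the gripper's body presses on something with over 40 N, if the wrist force passes 120 N, or if a joint passes its speed limit or range.

## Working session

There is one attempt and no reset: what is moved stays moved. The work goes in short steps, Python scripts to look and compute and a tool call to move; the robot and the scene stay as the last step left them, time stands still between calls to the robot, and variables do not carry over. Pictures are saved under pics/ and viewed, about 8 in all and at most 12, crops included, and the job is handed in when it is done.

Besides the shell and the picture viewer there is one more tool, called as name(argument=value, ...), one argument or row to a line, values as JSON. carry_out: Moves the arm, as the interface text tells. Its arguments: {"type":"object","properties":{"increments":{"type":"array"},"grip_force":{"type":"number"}},"required":["increments"]}

```bash
ls; mkdir -p pics
cat > h.py <<'E'
import numpy as np, cv2
from plant import env
def ray(c,uv):
    p=cv2.undistortPoints(np.array([[uv]],float),np.array(c["intrinsics"]),np.array(c["distortion"]))[0,0]
    T=np.array(c["pose"]); return T[:3,3],T[:3,:3]@np.array([p[0],p[1],1.])
def onz(c,uv,z):
    o,d=ray(c,uv); return o+d*(z-o[2])/d[2]
def proj(c,P):
    T=np.linalg.inv(np.array(c["pose"])); r=cv2.Rodrigues(T[:3,:3])[0]
    return cv2.projectPoints(np.array([P],float),r,T[:3,3],np.array(c["intrinsics"]),np.array(c["distortion"]))[0][0,0]
def tri(c1,u1,c2,u2):
    o1,d1=ray(c1,u1);o2,d2=ray(c2,u2);d1/=np.linalg.norm(d1);d2/=np.linalg.norm(d2)
    s=np.linalg.lstsq(np.c_[d1,-d2],o2-o1,rcond=None)[0]
    a=o1+d1*s[0];b=o2+d2*s[1];return (a+b)/2,np.linalg.norm(a-b)
E
python3 - <<'E'
from h import *
s=env.get_state();print(s,env.tip_extent)
cs=[env.camera(n) for n in("scene","top")]
for n,c in zip("st",cs):
    cv2.imwrite(f"pics/0{n}.png",c["color"]); print(np.round(c["pose"],3).tolist(),np.round(c["intrinsics"],1).tolist())
E
```

```text
pics
{'time_s': 0.0, 'joints': array([-1.17050144,  0.61590288, -0.01261614,  1.42484702,  0.00812201,
        1.10339773, -0.040409  ]), 'dq': array([-0.00075128, -0.00023228,  0.00015169,  0.00064956, -0.00075016,
       -0.00032633,  0.00078257]), 'effort': array([ 3.53065461e-04, -4.58936191e+01,  2.08772602e-01, -1.65742368e+01,
       -6.11592131e-02,  2.04997690e-02,  2.52631053e-04]), 'eef_pos': array([0.268768  , 0.59103721, 0.23650891]), 'ee_rot': array([-0.59404053,  0.59503147,  0.38205353, -0.38352119]), 'contact_force': array([ 0.6472459 , -0.38342655, -0.62341392]), 'wrist_torque': array([ 0.00661041, -0.03317862, -0.01646851]), 'opening': 0.09290925150855482} 0.019
[[0.065, 0.719, -0.692, 1.202], [0.998, -0.043, 0.05, -0.084], [0.006, -0.694, -0.72, 0.753], [0.0, 0.0, 0.0, 1.0]] [[441.2, 0.0, 280.7], [0.0, 441.2, 205.9], [0.0, 0.0, 1.0]]
[[0.01, -0.997, 0.081, 0.503], [-1.0, -0.009, 0.012, -0.04], [-0.011, -0.081, -0.997, 1.236], [0.0, 0.0, 0.0, 1.0]] [[452.1, 0.0, 279.6], [0.0, 452.1, 204.3], [0.0, 0.0, 1.0]]
```

```bash
python3 -c "
import cv2,numpy as np
a=cv2.imread('pics/0s.png');b=cv2.imread('pics/0t.png')
print(a.shape)"
```

```text
(420, 560, 3)
```

View pics/0s.png

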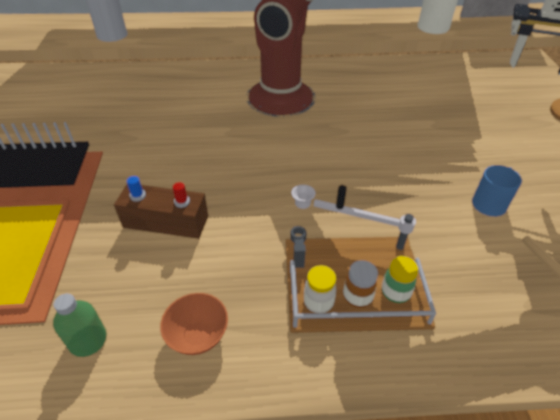

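View pics/0t.png

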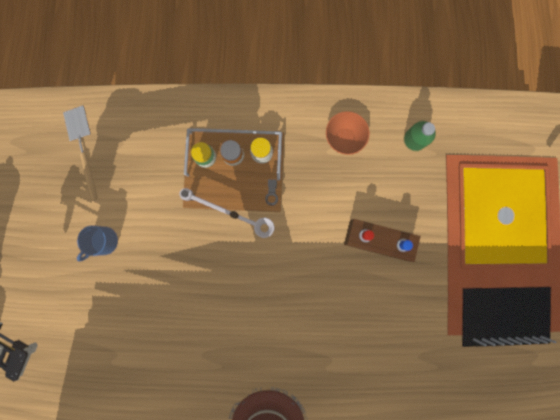

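The scene view shows the ring near (304,197), the handle top near (341,188), the hinge near (408,220), the lower ring near (298,235), the red knob near (180,190) and the blue knob near (134,185). In the top view, the ring is near (264,228), the handle near (234,215), the hinge near (186,194), the lower ring near (271,190), the red knob near (367,236) and the blue knob near (405,245). Next I'll enlarge the tray area and measure.

Run:
```python
from h import *
a=cv2.imread('pics/0s.png');b=cv2.imread('pics/0t.png')
A=cv2.resize(a[175:275,280:430],None,fx=5,fy=5,interpolation=cv2.INTER_CUBIC)[:, :]
B=cv2.resize(b[170:250,175:295],None,fx=5,fy=5,interpolation=cv2.INTER_CUBIC)
cv2.imwrite('pics/1a.png',cv2.resize(A,(800,533)));cv2.imwrite('pics/1b.png',B)
cs,ct=env.camera("scene"),env.camera("top")
def blobs(im,m,roi):
    x0,y0,x1,y1=roi; M=np.zeros_like(m);M[y0:y1,x0:x1]=m[y0:y1,x0:x1]
    n,l,s,c=cv2.connectedComponentsWithStats(M.astype(np.uint8))
    return [(c[i]-0,s[i]) for i in range(1,n) if s[i][4]>15]
for nm,lo,hi in (("red",(0,180,110),(6,255,255)),("blue",(108,180,120),(125,255,255)),("black",(0,0,0),(180,255,45))):
    for k,c,r in(("s",cs,(100,150,420,260)),("t",ct,(175,150,430,265))):
        m=cv2.inRange(cv2.cvtColor(c["color"],cv2.COLOR_BGR2HSV),lo,hi)>0
        for q in blobs(c["color"],m,r): print(nm,k,np.round(q[0],1),q[1])
```

```text
red s [179.3 191.8] [173 183  14  19 202]
red t [368.5 234.9] [363 231  11   9  73]
blue s [134.8 187.9] [128 178  13  18 125]
blue t [406.6 245.1] [402 242  10   7  53]
black s [340.7 196.8] [337 186   8  22 125]
```

View pics/1a.png

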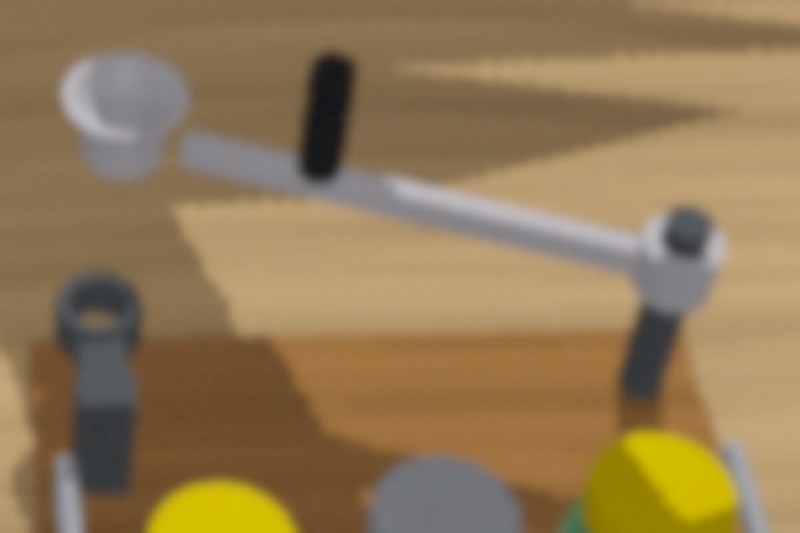

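View pics/1b.png

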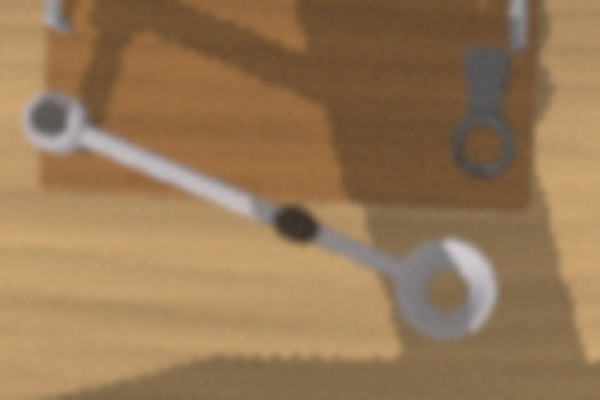

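The crops show these scene pixels: mouth (303,192.8), lower ring top (298,233), handle top (342,186.5), hinge top (408.5,218). In the top view they are: mouth (264,227.4), lower ring (271.4,198.6), hinge (184.6,193), handle (233.2,214).

Run:
```python
from h import *
s,t=env.camera("scene"),env.camera("top")
P={}
for n,us,ut,z in [("mouth",(303,192.8),(264,227.4),.104),("low",(298,233.2),(271.4,198.6),.068),("hinge",(408.6,217.9),(184.6,193),.095),("handle",(342,186.6),(233.2,214),.145),("red",(179.3,191.8),(368.5,234.9),.102),("blue",(134.8,187.9),(406.6,245.1),.102)]:
    p,e=tri(s,us,t,ut);P[n]=p
    print(n,"tri",np.round(p,4),"gap",round(e,4),"top@z",np.round(onz(t,ut,z)[:2],4),"scene@z",np.round(onz(s,us,z)[:2],4))
d=lambda a,b:np.linalg.norm((P[a]-P[b])[:2])
for a,b in(("hinge","low"),("hinge","mouth"),("hinge","handle"),("red","blue")):print(a,b,d(a,b),np.degrees(np.arctan2(*(P[b]-P[a])[1::-1])))
R=env.get_state()["ee_rot"];w=R/np.linalg.norm(R)
from scipy.spatial.transform import Rotation
print(Rotation.from_quat(w[[1,2,3,0]]).as_matrix().round(3))
```

```text
mouth tri [0.5371 0.0118 0.0992] gap 0.0011 top@z [0.537  0.0121] scene@z [0.542  0.0105]
low tri [ 0.6138 -0.0047  0.0584] gap 0.0009 top@z [ 0.613  -0.0046] scene@z [ 0.622  -0.0062]
hinge tri [0.6223 0.2154 0.1002] gap 0.0009 top@z [0.6229 0.2171] scene@z [0.6176 0.2173]
handle tri [0.5676 0.0853 0.1421] gap 0.0006 top@z [0.5675 0.0853] scene@z [0.5706 0.0842]
red tri [ 0.5204 -0.2501  0.1009] gap 0.0011 top@z [ 0.5205 -0.2505] scene@z [ 0.5217 -0.2493]
blue tri [ 0.4951 -0.3486  0.0936] gap 0.0024 top@z [ 0.4953 -0.3475] scene@z [ 0.5043 -0.3439]
hinge low 0.22030221435511807 -92.19535816983729
hinge mouth 0.2207690720075593 -112.69130223586797
hinge handle 0.14112469518403553 -112.79820053555332
red blue 0.10164616508991774 -104.44461106893608
[[ 0.414 -0.    -0.91 ]
 [ 0.91  -0.001  0.414]
 [-0.001 -1.    -0.   ]]
```

Distances check: hinge to ring is 220 and 221 mm, hinge to handle is 141 mm, and the pin spacing is 102 mm. The bar is about 20.5° (0.36 rad) open. I'll move above the handle first.

carry_out(
  increments=[
    [0.025, -0.042, 0, 0, 0, -6.5, 0.06],
    [0.025, -0.042, 0, 0, 0, -6.5, 0.06],
    [0.025, -0.042, 0, 0, 0, -6.5, 0.06],
    [0.025, -0.042, 0, 0, 0, -6.5, 0.06],
    [0.025, -0.042, 0, 0, 0, -6.5, 0.06],
    [0.025, -0.042, 0, 0, 0, -6.5, 0.06],
    [0.025, -0.042, 0, 0, 0, -6.5, 0.06],
    [0.025, -0.042, 0, 0, 0, -6.5, 0.06],
    [0.025, -0.042, 0, 0, 0, -6.5, 0.06],
    [0.025, -0.042, 0, 0, 0, -6.5, 0.06],
    [0.025, -0.042, 0, 0, 0, -6.5, 0.06],
    [0.024, -0.043, 0, 0, 0, -6.5, 0.06],
    [0, 0, 0, 0, 0, 0, 0.06],
  ],
  grip_force=10,
)

```text
time_s: 1.92
eef_pos: [0.5696, 0.081, 0.2379]
ee_rot: [-0.701, 0.704, -0.079, 0.081]
contact_force: [-0.0, 0.5, 0.9]
opening: 0.0604
```

carry_out(
  increments=[
    [-0.002, 0.004, -0.03, 0, 0, 0, 0.06],
    [0, 0, -0.04, 0, 0, 0, 0.06],
    [0, 0, -0.03, 0, 0, 0, 0.06],
    [0, 0, -0.01, 0, 0, 0, 0.06],
    [0, 0, 0, 0, 0, 0, 0.05],
    [0, 0, 0, 0, 0, 0, 0.01],
    [0, 0, 0, 0, 0, 0, 0.01],
    [0, 0, 0, 0, 0, 0, 0.01],
    [0, 0, 0, 0, 0, 0, 0.01],
  ],
  grip_force=10,
)

```text
time_s: 3.05
eef_pos: [0.5672, 0.0909, 0.1283]
ee_rot: [0.703, -0.703, 0.076, -0.078]
contact_force: [2.4, 1.1, 0.6]
opening: 0.0178
```

carry_out(
  increments=[
    [0.005, -0.003, 0, 0, 0, 2, 0.01],
    [0.005, -0.0025, 0, 0, 0, 2, 0.01],
    [0.005, -0.0015, 0, 0, 0, 2, 0.01],
    [0.005, -0.001, 0, 0, 0, 2, 0.01],
    [0.005, -0.001, 0, 0, 0, 2, 0.01],
    [0.005, -0.001, 0, 0, 0, 2, 0.01],
    [0.005, -0.001, 0, 0, 0, 2, 0.01],
    [0.005, -0.0005, 0, 0, 0, 2, 0.01],
    [0.005, -0.0005, 0, 0, 0, 2, 0.01],
    [0, 0, 0, 0, 0, 0, 0.01],
    [0, 0, 0, 0, 0, 0, 0.01],
  ],
)

```text
time_s: 4.42
eef_pos: [0.6119, 0.0795, 0.1283]
ee_rot: [0.707, -0.706, -0.036, 0.035]
contact_force: [-0.1, 2.6, 6.2]
opening: 0.0178
```

carry_out(
  increments=[
    [0.003, 0, 0, 0, 0, 0, 0.01],
    [0.002, 0, 0, 0, 0, 0, 0.01],
    [0.002, 0, 0, 0, 0, 0, 0.01],
    [0.002, 0, 0, 0, 0, 0, 0.01],
    [0, 0, 0, 0, 0, 0, 0.01],
    [0, 0, 0, 0, 0, 0, 0.01],
  ],
  grip_force=25,
)

```text
time_s: 5.18
eef_pos: [0.6177, 0.0788, 0.1283]
ee_rot: [0.707, -0.706, -0.033, 0.037]
contact_force: [-6.1, 1.8, 10.1]
opening: 0.0182
```

carry_out(
  increments=[
    [0.002, 0, 0, 0, 0, 0, 0.01],
    [0.002, 0, 0, 0, 0, 0, 0.01],
    [0, 0, 0, 0, 0, 0, 0.01],
    [0, 0, 0, 0, 0, 0, 0.01],
  ],
)

```text
time_s: 5.68
eef_pos: [0.6178, 0.0787, 0.1282]
ee_rot: [0.707, -0.706, -0.029, 0.04]
contact_force: [-13.5, 1.7, 15.2]
opening: 0.0177
```

Solid stop: the force rose and the position stayed. Release, go up and look.

carry_out(
  increments=[
    [0, 0, 0, 0, 0, 0, 0.05],
    [0, 0, 0, 0, 0, 0, 0.05],
    [-0.004, 0, 0, 0, 0, 0, 0.05],
    [0, 0, 0.03, 0, 0, 0, 0.05],
    [0, 0, 0.05, 0, 0, 0, 0.05],
    [-0.012, -0.041, 0.03, 0, 0, 0, 0.05],
    [-0.012, -0.041, 0, 0, 0, 0, 0.05],
    [-0.012, -0.041, 0, 0, 0, 0, 0.05],
    [-0.012, -0.041, 0, 0, 0, 0, 0.05],
    [-0.012, -0.041, 0, 0, 0, 0, 0.05],
    [-0.012, -0.041, 0, 0, 0, 0, 0.05],
    [-0.012, -0.041, 0, 0, 0, 0, 0.05],
    [-0.013, -0.042, 0, 0, 0, 0, 0.05],
    [0, 0, 0, 0, 0, 0, 0.05],
    [0, 0, 0, 0, 0, 0, 0.05],
  ],
  grip_force=25,
)

```text
time_s: 7.55
eef_pos: [0.5232, -0.2497, 0.2373]
ee_rot: [0.707, -0.706, -0.034, 0.034]
contact_force: [-0.6, 0.4, 0.4]
opening: 0.0502
```

Run:
```python
from h import *
s,t=env.camera("scene"),env.camera("top")
A=cv2.resize(s["color"][150:300,270:430],(640,600),interpolation=cv2.INTER_CUBIC)
B=cv2.resize(t["color"][140:240,175:295],(720,600),interpolation=cv2.INTER_CUBIC)
A=cv2.resize(A,(400,375));B=cv2.resize(B,(400,333))
cv2.imwrite("pics/2.png",np.hstack([A,cv2.copyMakeBorder(B,0,42,0,0,0)]))
print(env.get_state()["eef_pos"])
```

```text
[ 0.52378181 -0.24851758  0.23731706]
```

View pics/2.png

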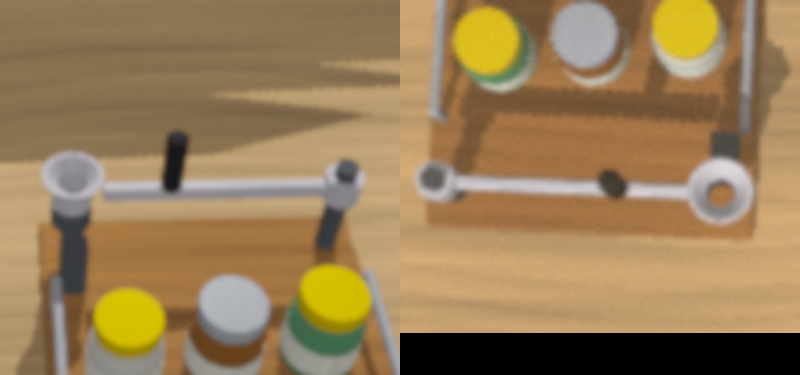

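The bar is shut, with the upper ring right over the lower one: mouth at scene (298.8,220.4) and top (270.6,196.9). I'll compute the mouth position and grasp the red pin.

Run:
```python
from h import *
s,t=env.camera("scene"),env.camera("top")
us,ut=(298.8,220.4),(270.6,196.9)
print(tri(s,us,t,ut),onz(s,us,.104),onz(t,ut,.104))
```

```text
(array([ 0.61434407, -0.00417702,  0.09833858]), np.float64(0.001575365684577878)) [ 0.61937982 -0.00564715  0.104     ] [ 0.61386445 -0.00357303  0.104     ]
```

carry_out(
  increments=[
    [-0.003, -0.0015, -0.03, 0, 0, 0, 0.05],
    [0, 0, -0.04, 0, 0, 0, 0.05],
    [0, 0, -0.04, 0, 0, 0, 0.05],
    [0, 0, -0.019, 0, 0, 0, 0.05],
    [0, 0, 0, 0, 0, 0, 0.05],
    [0, 0, 0, 0, 0, 0, 0.015],
    [0, 0, 0, 0, 0, 0, 0.015],
    [0, 0, 0, 0, 0, 0, 0.015],
    [0, 0, 0, 0, 0, 0, 0.015],
  ],
  grip_force=30,
)

```text
time_s: 8.88
eef_pos: [0.521, -0.252, 0.1097]
ee_rot: [-0.706, 0.707, 0.035, -0.033]
contact_force: [-0.1, 1.1, 3.3]
opening: 0.0257
```

carry_out(
  increments=[
    [0, 0, 0.01, 0, 0, 0, 0.015],
    [0, 0, 0.02, 0, 0, 0, 0.015],
    [0, 0, 0.03, 0, 0, 0, 0.015],
    [0, 0, 0.03, 0, 0, 0, 0.015],
    [0, 0, 0.03, 0, 0, 0, 0.015],
    [0, 0, 0.01, 0, 0, 0, 0.015],
    [0, 0, 0, 0, 0, 0, 0.015],
    [0.0095, 0.0246, 0, 0, 0, 0, 0.015],
    [0.0095, 0.0246, 0, 0, 0, 0, 0.015],
    [0.0095, 0.0246, 0, 0, 0, 0, 0.015],
    [0.0095, 0.0246, 0, 0, 0, 0, 0.015],
    [0.0095, 0.0246, 0, 0, 0, 0, 0.015],
    [0.0095, 0.0246, 0, 0, 0, 0, 0.015],
    [0.0095, 0.0246, 0, 0, 0, 0, 0.015],
    [0.0095, 0.0246, 0, 0, 0, 0, 0.015],
    [0.0095, 0.0246, 0, 0, 0, 0, 0.015],
    [0.008, 0.0246, 0, 0, 0, 0, 0.015],
    [0, 0, 0, 0, 0, 0, 0.015],
    [0, 0, 0, 0, 0, 0, 0.015],
    [0, 0, 0, 0, 0, 0, 0.015],
  ],
)

```text
time_s: 11.38
eef_pos: [0.613, -0.0079, 0.2384]
ee_rot: [-0.706, 0.707, 0.033, -0.034]
contact_force: [-0.3, -0.2, -1.1]
opening: 0.0255
```

Run:
```python
from h import *
s,t=env.camera("scene"),env.camera("top")
A=cv2.resize(s["color"][120:260,230:370],(500,500),interpolation=cv2.INTER_CUBIC)
cv2.imwrite("pics/3.png",A)
st=env.get_state();print(st["eef_pos"],st["opening"],st["contact_force"])
x,y,z=st["eef_pos"]
print("expected point px",proj(s,[x,y+.0017,z-.105]),"mouth px",proj(s,[.6145,-.004,.104]))
```

```text
[ 0.61322598 -0.00734627  0.23867043] 0.02543309164495752 [ 0.73922791  0.28257257 -1.80547421]
expected point px [299.05158322 207.81758498] mouth px [299.39424933 218.54488537]
```

View pics/3.png

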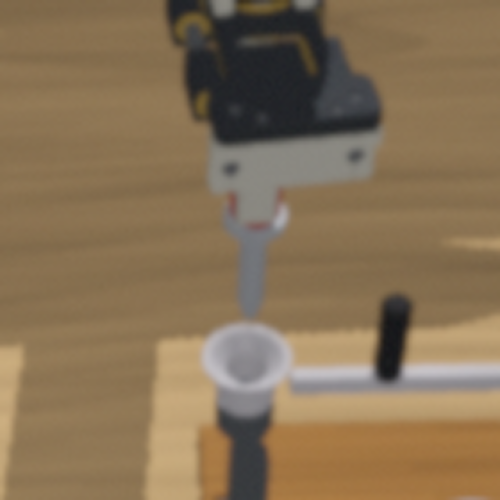

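The point at (299.7,209) sits above the mouth (299.2,219.4). That is within about 2 mm of the plan, and the pin hangs upright. Lower it in stages.

carry_out(
  increments=[
    [0.001, 0, -0.01, 0, 0, 0, 0.015],
    [0, 0, -0.01, 0, 0, 0, 0.015],
    [0, 0, -0.01, 0, 0, 0, 0.015],
    [0, 0, -0.008, 0, 0, 0, 0.015],
    [0, 0, -0.006, 0, 0, 0, 0.015],
    [0, 0, -0.006, 0, 0, 0, 0.015],
    [0, 0, 0, 0, 0, 0, 0.015],
    [0, 0, 0, 0, 0, 0, 0.015],
  ],
)

```text
time_s: 12.48
eef_pos: [0.6148, -0.0059, 0.1889]
ee_rot: [-0.706, 0.706, 0.034, -0.034]
contact_force: [-1.2, 0.5, -1.0]
opening: 0.0254
```

carry_out(
  increments=[
    [0, 0, -0.006, 0, 0, 0, 0.015],
    [0, 0, -0.006, 0, 0, 0, 0.015],
    [0, 0, -0.006, 0, 0, 0, 0.015],
    [0, 0, -0.006, 0, 0, 0, 0.015],
    [0, 0, 0, 0, 0, 0, 0.015],
    [0, 0, 0, 0, 0, 0, 0.015],
  ],
)

```text
time_s: 13.22
eef_pos: [0.6147, -0.0058, 0.1647]
ee_rot: [-0.706, 0.706, 0.034, -0.034]
contact_force: [0.5, -0.2, -1.4]
opening: 0.0254
```

carry_out(
  increments=[
    [0, 0, -0.006, 0, 0, 0, 0.015],
    [0, 0, -0.006, 0, 0, 0, 0.015],
    [0, 0, -0.006, 0, 0, 0, 0.015],
    [0, 0, -0.005, 0, 0, 0, 0.015],
    [0, 0, -0.004, 0, 0, 0, 0.015],
    [0, 0, 0, 0, 0, 0, 0.015],
    [0, 0, 0, 0, 0, 0, 0.015],
  ],
)

```text
time_s: 14.1
eef_pos: [0.6147, -0.0059, 0.1378]
ee_rot: [-0.706, 0.706, 0.034, -0.034]
contact_force: [-0.1, -0.1, -1.4]
opening: 0.0253
```

carry_out(
  increments=[
    [0, 0, -0.002, 0, 0, 0, 0.015],
    [0, 0, -0.002, 0, 0, 0, 0.015],
    [0, 0, -0.001, 0, 0, 0, 0.015],
    [0, 0, -0.001, 0, 0, 0, 0.015],
    [0, 0, 0, 0, 0, 0, 0.015],
    [0, 0, 0, 0, 0, 0, 0.015],
  ],
)

```text
time_s: 14.85
eef_pos: [0.6157, -0.007, 0.134]
ee_rot: [-0.706, 0.707, 0.035, -0.033]
contact_force: [-1.5, -0.9, 8.4]
opening: 0.0256
```

The collar seated at TCP z 0.134 (expected about 0.1337), with a contact force of 8 N. Release, go up, move clear and look.

carry_out(
  increments=[
    [0, 0, 0.001, 0, 0, 0, 0.03],
    [0, 0, 0, 0, 0, 0, 0.05],
    [0, 0, 0, 0, 0, 0, 0.06],
    [0, 0, 0, 0, 0, 0, 0.06],
    [0, 0, 0.02, 0, 0, 0, 0.06],
    [0, 0, 0.04, 0, 0, 0, 0.06],
    [0, 0, 0.04, 0, 0, 0, 0.06],
    [-0.01, -0.04, 0.01, 0, 0, 0, 0.06],
    [-0.01, -0.04, 0, 0, 0, 0, 0.06],
    [-0.01, -0.04, 0, 0, 0, 0, 0.06],
    [-0.01, -0.04, 0, 0, 0, 0, 0.06],
    [0, 0, 0, 0, 0, 0, 0.06],
    [0, 0, 0, 0, 0, 0, 0.06],
  ],
)

```text
time_s: 16.48
eef_pos: [0.5748, -0.1647, 0.2424]
ee_rot: [0.707, -0.706, -0.034, 0.035]
contact_force: [0.1, -0.0, -0.4]
opening: 0.0596
```

Run:
```python
from h import *
s,t=env.camera("scene"),env.camera("top")
A=cv2.resize(s["color"][160:290,270:430],(480,390),interpolation=cv2.INTER_CUBIC)
C=cv2.resize(s["color"][160:290,100:210],(320,390),interpolation=cv2.INTER_CUBIC)
cv2.imwrite("pics/4.png",np.hstack([A,C]))
U=[]
for c,r in((s,(270,160,340,260)),(t,(250,160,300,220))):
    m=cv2.inRange(cv2.cvtColor(c["color"],cv2.COLOR_BGR2HSV),(0,180,110),(6,255,255))
    x0,y0,x1,y1=r; q=np.argwhere(m[y0:y1,x0:x1]); U.append(q.mean(0)[::-1]+[x0,y0]);print(len(q),U[-1])
print(tri(s,U[0],t,U[1]),env.get_state()["eef_pos"],env.get_state()["contact_force"])
```

```text
196 [298.77040816 210.67857143]
50 [270.78 195.42]
(array([ 0.61516178, -0.00544067,  0.12760992]), np.float64(0.0014290465783584321)) [ 0.57515483 -0.16364689  0.24236947] [ 0.88936007 -0.10992144  0.29515167]
```

View pics/4.png

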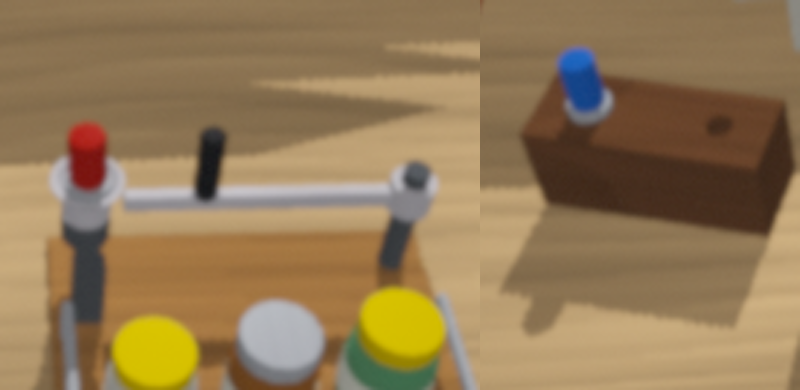

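The red pin stands upright in the ring (knob at crop (87,155)), the bar is shut, and the blue pin is still in its hole. The knob centre measures z = 0.1276, against about 0.126 when fully home. Handing in.

```bash
python3 -c "
from plant import env
print(env.sign_off())"
```

```text
the job is handed in; nothing more can be done
None
```

The job is done and handed in at about 16.5 s, well inside the 54 s limit. The bar is shut, the red pin is home and released, and the blue pin is still in its hole.

- **Bar:** I pinched the handle and swung it to the stop. There it stayed at x = 0.618 m while the force rose from 6 to 13.5 N. The pictures show its ring standing over the tray's ring.
- **Red pin:** It went down through both rings without resistance. The collar seated at TCP z = 0.134 m, against an expected 0.1337 m. After release the knob centre measured z = 0.128 m (about 0.126 m when fully home) at (0.615, -0.005) m, about 2 mm from the lower-ring position I measured at the start.
- **Last picture:** The pin stands upright, the blue pin is untouched, and the gripper is clear at about zero force.

No check failed. The one disagreement was in the cameras: scene-only estimates differed from the top view by about 5–9 mm in x at the rings, so I used positions taken from both views together.

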